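Hold the sprung letter-box lock open

TASK

I want to lift the lid off the steel letter box. Undo both of its wing bolts first, turning each one anticlockwise (seen from above) to its end stop. Then take the key with the rectangular head out of the wooden block, push it fully home in the lock, easing it past the sticky pins, and only then turn it clockwise a quarter turn to the stop; the lock springs back, so finish still gripping the turned key and holding it there, and leave the round-headed key and the other things on the table as they are.

Things in the scene. Friction and masses are not known exactly. Their poses are not given: they have to be found in the camera images.
- letterbox: grey steel letter box fixed lying on its back, 180 (x) x 280 (y) x 75 mm high, lid upward; origin under its centre. The lock is at the middle of the lid, in a round steel collar 48 mm across that stands 1.5 mm above the brass face and is 27 mm wide inside; the wing bolts are 100 mm either side of it along the box's y axis.
- bolt_a_grip (a point): steel wing bolt at the left (letter box +y) end of the lid: centre of its upright grip bar, on the turning axis. The bar is 42 mm long (this point's x axis lies along it and turns with it), 12 thick (y) and 26 high, reaching 13 mm above and below this point. Below it a thin stem and a round foot 34 mm across, 4 high; the lid is 28 mm below this point.
- bolt_a (a joint): turn of the wing bolt at the +y end, rad: grows anticlockwise seen from above, end stop at 1.40, starts between 0 and 0.3; friction 0.04 N m, stays where it is left
- bolt_b_grip (a point): steel wing bolt at the right (letter box -y) end of the lid: centre of its upright grip bar, on the turning axis. The bar is 42 mm long (this point's x axis lies along it and turns with it), 12 thick (y) and 26 high, reaching 13 mm above and below this point. Below it a thin stem and a round foot 34 mm across, 4 high; the lid is 28 mm below this point.
- bolt_b (a joint): turn of the wing bolt at the -y end, rad: grows anticlockwise seen from above, end stop at 1.40, starts between 0 and 0.3; friction 0.04 N m, stays where it is left
- lock_mouth (a point): brass lock cylinder: centre of the keyway's mouth, level with the brass face, 10 mm above the lid. z points up, x along the keyway's long side; x and y turn with the cylinder. Keyway 14.5 x 7.5 mm, 35 mm deep, mouth chamfered 2 mm. Two sprung sticky pins 10 and 20 mm down reach in 4.5 mm from the +x end; pushing the key past takes 5 to 15 N.
- cylinder (a joint): turn of the lock cylinder, rad: 0 as found (keyway in the letter box's x direction), grows clockwise seen from above, end stop at 1.571; a spring (0.03 N m rising to 0.09 N m) returns it to 0. The key has about 0.25 rad of play in the keyway, so it must be turned that much farther than the cylinder.
- key_center (a point): the key to use, upright, blade down, in one of the block's two slots: centre of its black rectangular head, 40 mm wide (x), 10 thick (y), 36 high; z up. Below the head a steel shoulder 20 x 10 x 8 mm, its underside 26 mm below this point, resting on the block (on the brass face once home). Then the blade, 12 (x) x 5 (y) mm, 31 mm long, tapered tip 57 mm below this point.
- key_tip (a point): the middle of the end of that key's blade, 57 mm below the head's centre; z points up along the key
- key: the key as a whole, 35 to 70 g; origin at the end of its blade, z up along it. It fits the lock either way round.
- other_key_center (a point): the other key in the block, not to be moved: centre of its black round head, 26 mm across, 10 mm thick
- keyblock: wooden block fixed to the table, 60 (x) x 130 (y) x 40 mm high, origin under its centre; two slots 68 mm apart along its y, each 7 (x) x 14 (y) mm and 34 mm deep; a key is drawn straight up out of it
- bowl: white plastic key bowl, 124 mm across, 45 mm high; a bystander, origin under its middle
- wedge: steel door wedge, 100 x 36 x 31 mm; a bystander, origin under its middle
- umbrella_hook: hard white plastic umbrella hook on a 50 x 80 mm foot, 58 mm high; a bystander, origin under its middle
- coat_peg: white plastic clamp-on coat peg, C-shaped, about 65 x 30 x 50 mm; a bystander, origin under its middle
- sanitiser: clear bottle, 48 mm across, 110 mm high; a bystander, origin under its middle
There are look-alikes about, which are no part of the job. What is shaped like the key but pink or white is not meant.

How it is judged (in metres and radians):
On the way, in this order (a step that is already met when the one before it is completed fails the run):
1. both wing bolts are turned to their end stops (value of joint each of bolt_a, bolt_b above 1.28 rad and distance of key_center from where it was at the start of the episode below 0.03 m), for 0.2 s.
2. the rectangular-headed key is fully home in the lock, not yet turned (z of key_tip in the frame of lock_mouth below -0.0285 m and horizontal distance between key_tip and lock_mouth below 0.004 m and angle between key_tip's own z axis and vertical below 0.12 rad and value of joint cylinder below 0.35 rad), for 0.1 s.
3. the key is turned a quarter and gripped (value of joint cylinder above 1.4 rad and z of key_tip in the frame of lock_mouth below -0.0285 m and horizontal distance between key_tip and lock_mouth below 0.004 m and angle between key_tip's own z axis and vertical below 0.12 rad and contact force between the fingers and key above 2 N), for 0.3 s.
At the end, for the whole second after the job is handed in: Both wing bolts above 1.28 rad of 1.40; the rectangular-headed key home in the lock (tip 28.5 mm or more below the brass face, within 4 mm of the axis, upright within 0.12 rad); cylinder at least 1.40 rad of 1.571; fingers still holding the key (over 2 N) (all of step 3 and value of joint each of bolt_a, bolt_b above 1.28 rad); the arm keeps its last pose, push and grip.
It fails at once if the lock is turned before the key is fully home (value of joint cylinder above 0.4 rad and z of key_tip in the frame of lock_mouth above -0.027 m).
It fails at once if the other key is pulled out or knocked (distance of other_key_center from where it was at the start of the episode above 0.015 m).
It fails at once if the bowl, wedge, umbrella hook, coat peg or bottle is pushed away (distance of any of bowl, wedge, umbrella_hook, coat_peg, sanitiser from where it was at the start of the episode above 0.03 m).
It also fails if it takes over 70 s, if anything falls off the work surface, if the arm or the gripper's body presses on something with over 40 N, if the wrist force passes 120 N, or if a joint passes its speed limit or range.

ROBOT

A 6-joint arm with a two-finger parallel gripper is mounted at the origin on the work surface. World frame = base frame: x ahead of the robot, y to its left, z up, the work surface at z = 0. Lengths are in mm, angles in rad, forces in N, time in s.
With the tool pointing down it reaches from about 350 to 775 mm from the base axis. Payload 7.3 kg.
Tool frame: the origin (TCP) lies at the very end of the fingers, on their centre line; the grasp point (between the pads) lies 19 mm behind it; x points along the fingers, y is the direction in which the jaws open and shut, and the axes are right-handed (so a half turn about x gives the same grasp; the last joint's range is limited). The gripper opens to 92 mm and grips with 3 to 60 N. Pads are 19 mm wide; open, the fingers measure 130 mm over their backs; the gripper's body (75 mm by 190 mm) begins 47 mm behind the grasp point.
Start: joints at [-1.383, 0.342, 1.524, -0, 1.275, -0.146], TCP at [172.031, -496.034, 226.741] pointing down, gripper open.
Joint ranges: [-2.53, 2.53], [-0.77, 2.02], [0.04, 2.7], [-1, 4.14], [0.28, 2.66], [-3.11, 3.11]. Speed limits (rad/s): [2.57, 2.57, 3.14, 3.14, 3.14, 3.14].

INTERFACE

Orientations are given as [roll, pitch, yaw] about the fixed x, y, z axes, in that order (R = Rz(yaw) Ry(pitch) Rx(roll)).
In Python, from plant import sensors, capture, bot gives the robot as it stands.
- The arm moves only by the shell command python3 -m crank 'ROWS' [OPENING]. ROWS is JSON, a list of rows, each an object of numbers: "dx", "dy", "dz": the shift along the tool's x, y, z in cm; "spin": the turn about the tool's x in rad. A call has 1 to 20 rows; each row is the pose to reach, as a shift and turn from the pose commanded when the call began, along the tool's axes at that moment; what a row does not reach only later rows make up. A row lasts 1/12 s, in which the tool goes at most 41.7 mm and 7.16 degrees, less where a joint would pass 70% of its speed; a pose out of reach is approached as far as the arm can. A call with a gripper value outside its range is refused whole. OPENING is the opening in per cent of the stroke, from 0 (shut) to 100 (fully open), set as the call begins (- or left out, the last holds). The fingers move at their own pace and stop on an object; the grip force is fixed at half the most. Time passes only in rows, so rows that repeat a pose let the fingers close. It gives the time, the measured TCP pose, the force and the opening at its end, in the units of the state.
- sensors.get_obs(): the state, without advancing time (a new reading comes with each control period).
- capture(name): name is "side" or "top"; returns a dict with "frame" (480x640x3 uint8, blue, green, red), "vfov" (degrees; the focal length in pixels is half the picture's height over the tangent of half this angle, whatever the lens; pixels are square), "cx", "cy" (the principal point, pixels), "k1" (the pictures are not rectified: a ray, as slopes to the right and down, at radius r is drawn at 1 + k1 r^2 times it, then the intrinsics apply), "view" (4x4, takes a point from world to camera coordinates). Camera axes: x right, y down, z forward; pixel columns grow to the right and rows downward; lengths in mm; the calibration is good to about 2 mm. A picture is of the moment at which its call begins. There is no depth.
- bot.close_job(): hands the job in, once; it reports no verdict.
The state is a dict: "time": time; "joint_positions": joint angles; "dq": joint speeds; "tau": joint torques, N m; "tool_pos": TCP position; "tcp_rot": TCP orientation; "contact_force": force on the tool from outside, world axes, zero at the start; "moment": the same for the moment, N m; "grip_width": finger opening in mm.
Only numpy, scipy, OpenCV 4.12 (cv2) and the standard library are available. Lean on these libraries where they do the work, as an engineer would, in place of code of your own. Each camera call takes 0.05 s, during which the arm holds its last target.

## Working session

There is one attempt and no reset: what is moved stays moved. The work goes in short steps, Python scripts to look and compute and a shell command to move; the robot and the scene stay as the last step left them, time stands still between calls to the robot, and variables do not carry over. Pictures are saved under pics/ and viewed, and the job is handed in when it is done.

```bash
ls; mkdir -p pics; python3 - <<'E'
from plant import sensors, capture, bot
import cv2, numpy as np
np.set_printoptions(precision=4,suppress=True)
print(sensors.get_obs())
for n in("side","top"):
    c=capture(n); cv2.imwrite(f"pics/{n}0.png",c["frame"]); print(n,{k:v for k,v in c.items() if k!="frame"})
E
```

```text
pics
{'time': 0.0, 'joint_positions': array([-1.383 ,  0.3427,  1.525 , -0.0001,  1.2753, -0.146 ]), 'dq': array([-0.0006, -0.0009, -0.0004, -0.0004,  0.0013, -0.0001]), 'tau': array([  0.0012, -43.1245, -24.4221,   0.0719,   0.056 ,  -0.0001]), 'tool_pos': array([ 171.9256, -495.6389,  226.0353]), 'tcp_rot': array([-1.6822,  1.5693,  1.7932]), 'contact_force': array([-0.1055, -0.2974,  0.5261]), 'moment': array([ 0.0267,  0.0203, -0.0264]), 'grip_width': 91.84044948718388}
side {'vfov': 48.390310887361366, 'cx': 316.30585721832506, 'cy': 237.28321554942193, 'k1': -0.05057568144082407, 'view': array([[  -0.964 ,   -0.2648,    0.026 ,  458.103 ],
       [  -0.1492,    0.4568,   -0.877 ,  171.5463],
       [   0.2203,   -0.8492,   -0.4798, 1007.6623],
       [   0.    ,    0.    ,    0.    ,    1.    ]])}
top {'vfov': 46.19052835847942, 'cx': 326.28403166825825, 'cy': 232.67463889729046, 'k1': -0.009882478320980242, 'view': array([[  -0.0051,   -1.    ,   -0.0047,  -47.991 ],
       [  -0.984 ,    0.0058,   -0.1779,  510.5879],
       [   0.178 ,    0.0037,   -0.984 , 1481.1667],
       [   0.    ,    0.    ,    0.    ,    1.    ]])}
```

View pics/side0.png

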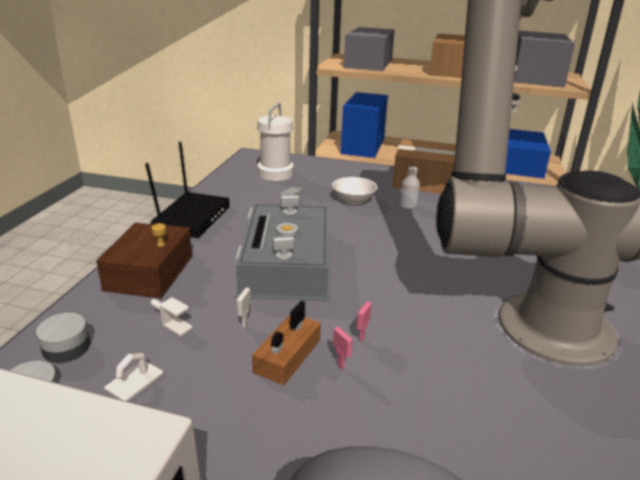

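View pics/top0.png

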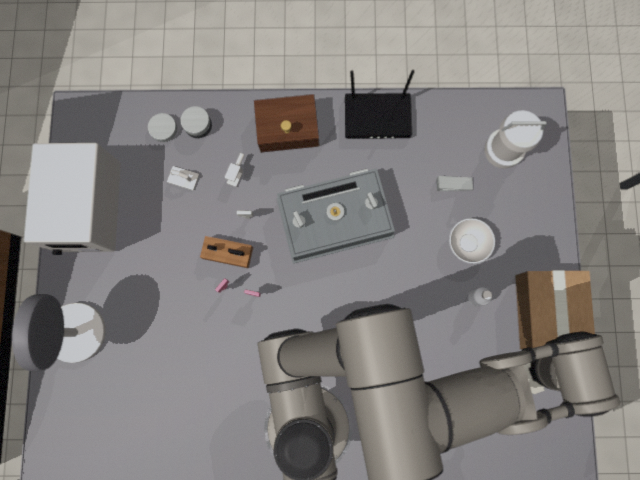

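The side view shows the letter box at about (287,245), its wing bolts at (290,200) and (284,243), and the block at (287,348). The rectangular head is at (298,315) and the round head at (277,340). In the top view, the box is at (335,215), the bolts at (299,220) and (372,200), and the block at (227,252). I'll zoom in next.

```bash
python3 - <<'E'
import cv2
t=cv2.imread("pics/top0.png");s=cv2.imread("pics/side0.png")
cv2.imwrite("pics/t_box.png",cv2.resize(t[160:270,270:400],None,fx=6,fy=5.4*6/5.4,interpolation=cv2.INTER_CUBIC)[:600])
cv2.imwrite("pics/t_blk.png",cv2.resize(t[225:305,190:270],None,fx=7,fy=7,interpolation=cv2.INTER_CUBIC))
cv2.imwrite("pics/s_box.png",cv2.resize(s[180:300,230:340],None,fx=5,fy=5,interpolation=cv2.INTER_CUBIC))
cv2.imwrite("pics/s_blk.png",cv2.resize(s[280:390,230:390],None,fx=5,fy=5,interpolation=cv2.INTER_CUBIC))
E
```

```text
(no output)
```

View pics/t_box.png

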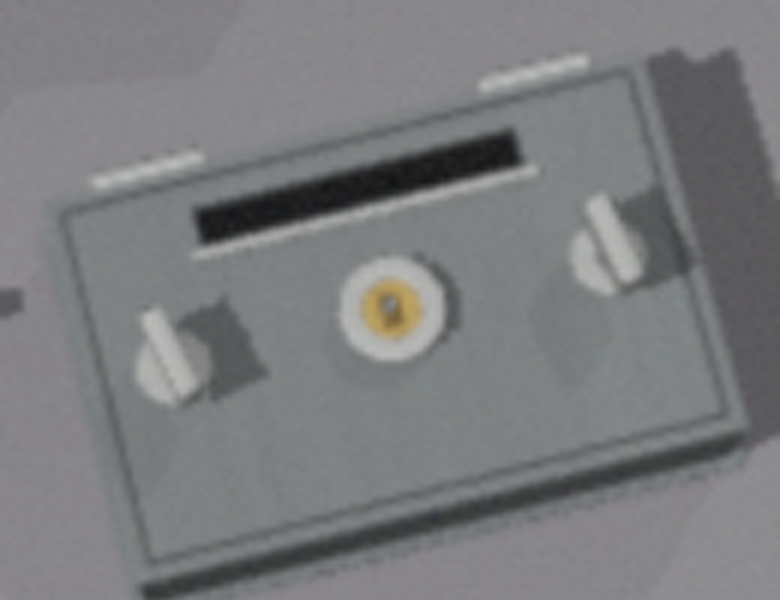

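View pics/t_blk.png

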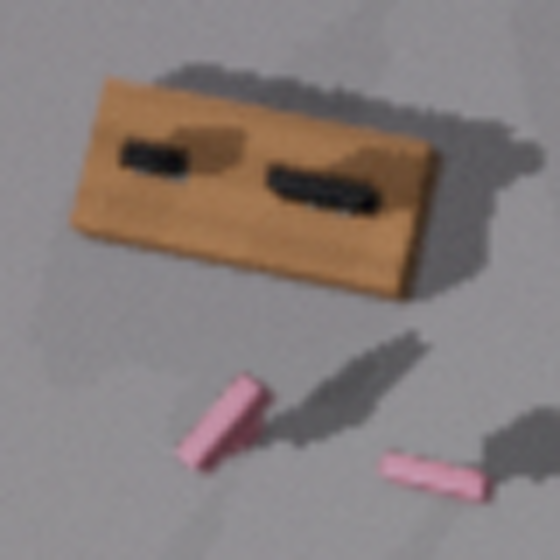

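View pics/s_box.png

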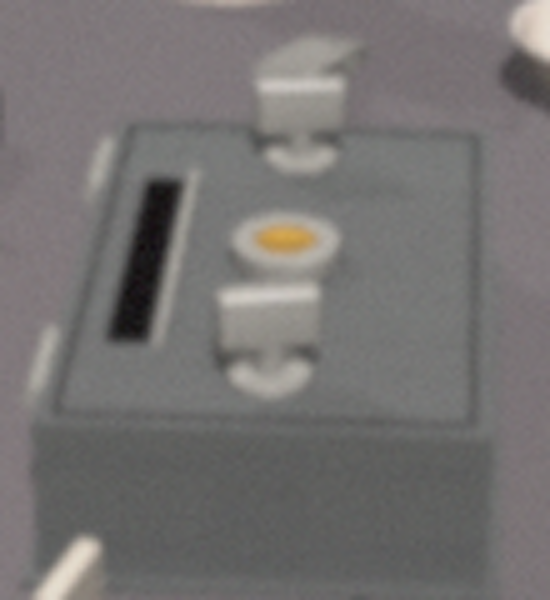

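View pics/s_blk.png

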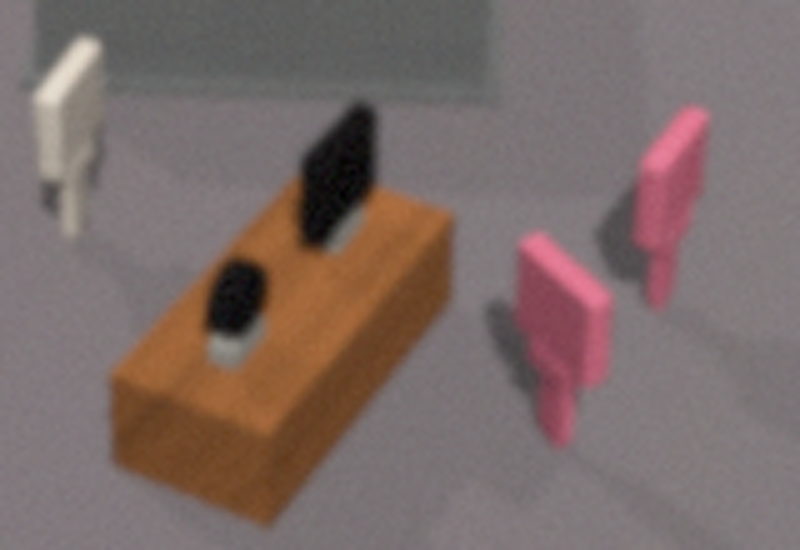

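```bash
cat > h.py <<'E'
import cv2, numpy as np
np.set_printoptions(precision=3,suppress=True)
def K(c):
    f=240/np.tan(np.radians(c["vfov"]/2)); return np.array([[f,0,c["cx"]],[0,f,c["cy"]],[0,0,1.]])
def ray(c,p):
    q=cv2.undistortPoints(np.array(p,float).reshape(-1,1,2),K(c),np.array([c["k1"],0,0,0.])).reshape(-1,2)
    V=c["view"];R=V[:3,:3];o=-R.T@V[:3,3]
    d=np.c_[q,np.ones(len(q))]@R
    return o,d/np.linalg.norm(d,axis=1)[:,None]
def plane(c,p,z):
    o,d=ray(c,p); return o+d*((z-o[2])/d[:,2])[:,None]
def proj(c,X):
    V=c["view"]; r,_=cv2.Rodrigues(V[:3,:3])
    return cv2.projectPoints(np.array(X,float).reshape(-1,1,3),r,V[:3,3],K(c),np.array([c["k1"],0,0,0.]))[0].reshape(-1,2)
def tri(c1,p1,c2,p2):
    o1,d1=ray(c1,p1);o2,d2=ray(c2,p2)
    A=np.c_[d1[0],-d2[0]];t=np.linalg.lstsq(A,o2-o1,rcond=None)[0]
    a=o1+t[0]*d1[0];b=o2+t[1]*d2[0]; return (a+b)/2,np.linalg.norm(a-b)
def avg(n,k=1):
    from plant import capture
    cs=[capture(n) for _ in range(k)];c=cs[0];c["frame"]=np.mean([x["frame"] for x in cs],0).astype(np.uint8);return c
E
python3 - <<'E'
from h import *
import pickle
T=avg("top",4);S=avg("side",4)
pickle.dump((T,S),open("cams.pkl","wb"))
def cen(c,m,box):
    x0,y0,x1,y1=box;s=np.zeros_like(m);s[y0:y1,x0:x1]=m[y0:y1,x0:x1]
    n,l,st,ce=cv2.connectedComponentsWithStats(s.astype(np.uint8)); 
    i=1+np.argmax(st[1:,4]); return ce[i],st[i],(l==i)
out={}
for nm,c,b in(("top",T,(320,198,352,226)),("side",S,(270,215,305,243))):
    h=cv2.cvtColor(c["frame"],cv2.COLOR_BGR2HSV)
    m=(h[...,1]>110)&(h[...,0]>10)&(h[...,0]<35)&(h[...,2]>120)
    ce,st,mm=cen(c,m,b); 
    ct=cv2.findContours(mm.astype(np.uint8),cv2.RETR_EXTERNAL,cv2.CHAIN_APPROX_NONE)[0][0]
    out[nm]=cv2.minEnclosingCircle(ct)[0]; x,y,w,hh=cv2.boundingRect(ct)
    print(nm,"brass",ce,st,out[nm],"plane85",plane(c,[ce],85),plane(c,[[x+w/2-.5,y+hh/2-.5]],85))
    # collar bright
    g=(h[...,1]<60)&(h[...,2]>150)
    m2=g|m
    ce2,st2,mm2=cen(c,m2,b);cv2.imwrite(f"pics/m_{nm}.png",cv2.resize((mm2*255).astype(np.uint8)[b[1]-30:b[3]+30,b[0]-30:b[2]+30],None,fx=5,fy=5))
    ct=max(cv2.findContours(mm2.astype(np.uint8),cv2.RETR_EXTERNAL,cv2.CHAIN_APPROX_NONE)[0],key=len)
    e=cv2.fitEllipse(ct); print(" collar",e,"plane86.5",plane(c,[e[0]],86.5))
# block: orange-brown
for nm,c,b in(("top",T,(190,225,270,275)),("side",S,(240,300,335,390))):
    h=cv2.cvtColor(c["frame"],cv2.COLOR_BGR2HSV)
    k=(c["frame"].max(2)<45)
    n,l,st,ce=cv2.connectedComponentsWithStats(k.astype(np.uint8))
    for i in range(1,n):
        if b[0]<ce[i][0]<b[2] and b[1]<ce[i][1]<b[3] and st[i,4]>15:
            ct=cv2.findContours((l==i).astype(np.uint8),0,1)[0][0]
            print(nm,"dark",ce[i],st[i],cv2.minAreaRect(ct))
E
```

```text
top brass [334.897 211.231] [331 208   8   8  39] (334.73077392578125, 211.11538696289062) plane85 [[561.038 -74.143  85.   ]] [[560.312 -73.08   85.   ]]
 collar ((334.7789001464844, 210.96669006347656), (16.28460121154785, 16.471107482910156), 92.21923828125) plane86.5 [[561.428 -73.816  86.5  ]]
side brass [286.5   227.412] [282 226  10   4  34] (286.5, 227.5) plane85 [[564.88 -74.62  85.  ]] [[564.752 -74.229  85.   ]]
 collar ((286.9584045410156, 227.98281860351562), (10.573555946350098, 20.042606353759766), 92.52299499511719) plane86.5 [[562.226 -69.694  86.5  ]]
top dark [211.708 247.292] [208 246   8   4  24] ((211.5, 247.5), (3.0, 7.0), 90.0)
top dark [236.4 252. ] [229 250  15   5  45] ((236.0, 252.0), (14.467110633850098, 3.2879798412323), 9.462322235107422)
side dark [296.944 314.642] [291 302  13  27 232] ((297.0, 315.0), (26.0, 12.0), 90.0)
side dark [276.848 339.343] [272 333  11  14 105] ((277.0500183105469, 339.3500061035156), (8.538147926330566, 13.28156566619873), 18.43494987487793)
```

```bash
python3 - <<'E'
from h import *
import pickle
T,S=pickle.load(open("cams.pkl","rb"))
P=plane(T,[[278.3,194.2],[376.7,170],[394,233],[293.3,257.5]],75)[:,:2]
print(P,P.mean(0)); 
for i,j in((0,1),(3,2),(0,3),(1,2)): v=P[j]-P[i];print(np.linalg.norm(v),np.degrees(np.arctan2(v[1],v[0])))
def edge(c,a,b,n=40,w=5,dark=None):
    g=cv2.GaussianBlur(cv2.cvtColor(c["frame"],cv2.COLOR_BGR2GRAY),(0,0),.7).astype(np.float32)
    a=np.array(a,float);b=np.array(b,float);d=(b-a)/np.linalg.norm(b-a);nn=np.array([-d[1],d[0]])
    s=np.arange(-w,w+.01,.25);pts=[]
    for t in np.linspace(.12,.88,n):
        q=a+t*(b-a)+s[:,None]*nn
        v=cv2.remap(g,q[:,0].astype(np.float32)[None],q[:,1].astype(np.float32)[None],1)[0]
        gr=np.gradient(v); k=np.argmax(np.abs(gr) if dark is None else dark*gr)
        pts.append(q[k])
    l=cv2.fitLine(np.array(pts,np.float32),cv2.DIST_HUBER,0,.01,.01).ravel()
    return l
# front edge and slot white strip, seam lines
for nm,a,b,z,w in(("front",[293.3,257.5],[394,233],75,2.5),("strip",[302.2,202.2],[359.5,188],75,2.5),("seamF",[295.5,253.3],[390.5,229],75,2),("seamL",[281.3,196],[295,253],75,2),("seamR",[375,172],[390.5,229],75,2),("seamB",[281,195.3],[374.5,172],75,2)):
    l=edge(T,a,b,w=w); p=plane(T,[l[2:]-l[:2]*20,l[2:]+l[:2]*20],z)[:,:2];v=p[1]-p[0];print(nm,p.ravel(),np.degrees(np.arctan2(v[1],v[0])))
h=cv2.cvtColor(T["frame"],cv2.COLOR_BGR2GRAY)
print(h[205:232,288:312]); print(h[188:214,362:384])
E
```

```text
[[ 611.137   77.869]
 [ 677.065 -188.606]
 [ 503.072 -230.923]
 [ 438.933   36.509]] [557.551 -76.288]
274.50925483824875 -76.1036173333778
275.01555526913336 -76.51322473190334
177.10125311211488 -166.49442118036063
179.0646046991242 -166.33038019622427
front [ 456.487  -24.819  482.225 -127.722] -75.9571232670049
strip [ 599.872  -14.983  625.999 -119.743] -75.99621484046052
seamF [ 466.578  -51.55   492.153 -154.7  ] -76.07505310013606
seamL [571.716  62.1   466.29   35.518] -165.8481584607174
seamR [ 641.865 -193.572  533.961 -213.713] -169.42698906095316
seamB [ 632.976   -6.745  659.403 -111.872] -75.88933533171598
[[129 129 128 129 129 128 128 128 127 126 125 126 127 128 129 127 127 127
  126 125 127 128 128 129]
 [128 128 129 128 129 129 128 127 128 126 127 126 127 128 128 128 128 126
  126 124 127 129 128 129]
 [128 129 128 128 128 128 127 128 128 127 127 126 126 127 128 129 128 127
  127 126 126 128 129 129]
 [129 128 129 129 130 129 128 128 129 127 127 126 126 128 128 128 128 127
  127 125 126 128 129 128]
 [128 128 129 129 128 128 129 128 127 128 128 127 126 127 127 130 1
[... 3975 characters left out ...]
1 152 164 147 116  90  87  89
   94 103 118 115]
 [122 122 122 124 132 146 170 173 174 169 140 122 119 106  92  92  93 102
  120 124 129 124]
 [122 122 121 121 122 125 138 151 163 170 147 113  99 108 119 121 123 124
  128 130 130 128]
 [121 122 122 122 122 123 124 129 135 140 132 123 123 125 129 130 130 129
  129 130 131 130]
 [121 122 124 122 123 124 124 124 126 130 129 129 129 129 131 131 131 129
  129 129 130 129]
 [122 122 122 124 124 126 124 124 127 130 131 130 129 130 130 131 130 130
  130 128 130 130]
 [122 123 124 124 125 125 125 125 126 131 131 131 129 129 130 130 130 129
  129 128 130 129]
 [123 122 125 124 124 125 125 124 125 128 130 130 129 129 129 130 131 131
  130 129 129 130]]
```

```bash
python3 - <<'E'
from h import *
import pickle
from scipy.spatial.transform import Rotation as Ro
T,S=pickle.load(open("cams.pkl","rb"))
g=cv2.cvtColor(T["frame"],cv2.COLOR_BGR2GRAY)
for nm,(x0,y0,x1,y1) in(("a",(288,205,312,230)),("b",(362,186,384,212))):
    m=np.zeros_like(g);m[y0:y1,x0:x1]=g[y0:y1,x0:x1]>=177
    c=max(cv2.findContours(m,0,1)[0],key=cv2.contourArea)
    p=np.argwhere(m)[:,::-1].astype(np.float32)
    l=cv2.fitLine(p,2,0,.01,.01).ravel()
    w=plane(T,[l[2:]-6*l[:2],l[2:]+6*l[:2],p.mean(0)],116);v=w[0]-w[1]
    print(nm,p.mean(0),w[2],np.degrees(np.arctan2(v[1],v[0])),len(p))
# predicted
L=np.array([561.3,-73.9,85]);yw=np.radians(14);ax=np.array([-np.sin(yw),np.cos(yw),0])
for s in(1,-1): print("pred bolt",L+s*100*ax)
print("proj lock top/side",proj(T,[L]),proj(S,[L]))
# block
hs=cv2.cvtColor(T["frame"],cv2.COLOR_BGR2HSV)
m=((hs[...,0]<20)&(hs[...,1]>110)&(hs[...,2]>60)).astype(np.uint8)
z=np.zeros_like(m);z[228:272,195:258]=m[228:272,195:258]
z=cv2.morphologyEx(z,cv2.MORPH_CLOSE,np.ones((7,7)))
c=max(cv2.findContours(z,0,1)[0],key=cv2.contourArea);r=cv2.minAreaRect(c);bp=cv2.boxPoints(r);w=plane(T,bp,40)
print("block",r);print(w,w.mean(0));v=w[1]-w[0];print([np.linalg.norm(w[i]-w[i-1]) for i in range(4)],[np.degrees(np.arctan2(*(w[i]-w[i-1])[1::-1])) for i in range(4)])
print("key top@84",plane(T,[[236.4,251.8]],84),"other@",plane(T,[[211.7,247.2]],79))
print("key tri side",tri(T,[[236.2,252]],S,[[297,303.5]]), "side@66",plane(S,[[296.9,314.6]],66))
from plant import sensors
o=sensors.get_obs();R=Ro.from_euler('xyz',o['tcp_rot']).as_matrix();print(R)
E
```

```text
a [297.13  217.826] [537.265  24.521 116.   ] 25.141483458862194 23
b [371.188 198.688] [ 587.181 -168.877  116.   ] 24.820504487261402 16
pred bolt [537.108  23.13   85.   ]
pred bolt [ 585.492 -170.93    85.   ]
proj lock top/side [[334.805 211.135]] [[287.973 227.799]]
block ((226.04335021972656, 251.45726013183594), (48.42273712158203, 22.15154457092285), 11.689369201660156)
[[445.377 291.051  40.   ]
 [504.91  280.871  40.   ]
 [477.115 151.039  40.   ]
 [417.997 162.064  40.   ]] [461.35  221.256  40.   ]
[np.float64(131.86078193991366), np.float64(60.397747310189395), np.float64(132.774131732896), np.float64(60.137571248668166)] [np.float64(78.01578381397124), np.float64(-9.7033992274781), np.float64(-102.08381363242013), np.float64(169.4360104034835)]
key top@84 [[453.664 185.743  84.   ]] other@ [[467.052 252.251  79.   ]]
key tri side (array([456.591, 186.693,  85.73 ]), np.float64(7.446750868507324)) side@66 [[459.001 191.23   66.   ]]
[[-0.     0.328 -0.945]
 [ 0.    -0.945 -0.328]
 [-1.    -0.     0.   ]]
```

```bash
cat > go.py <<'E'
import sys
from h import *
from scipy.spatial.transform import Rotation as Ro
from plant import sensors
# usage: go.py x y z jawyaw_deg
def st():
    o=sensors.get_obs();R=Ro.from_euler('xyz',o['tcp_rot']).as_matrix()
    print("t",o['time'],"pos",o['tool_pos'],"jaw",round(np.degrees(np.arctan2(R[1,1],R[0,1])),2),"F",o['contact_force'],"M",o['moment'],"w",round(o['grip_width'],2),"q6",o['joint_positions'][5],"tilt",R[:,0])
    return o,R
if __name__=="__main__":
    o,R=st()
    if len(sys.argv)>1:
        t=np.array(list(map(float,sys.argv[1:4])));d=R.T@(t-o['tool_pos'])/10
        y=np.degrees(np.arctan2(R[1,1],R[0,1]));s=-(float(sys.argv[4])-y);s=(s+180)%360-180
        print("dx,dy,dz",d,"spin",np.radians(s))
E
python3 go.py 586 -170 180 -65
```

```text
t 0.5 pos [ 172.014 -496.012  226.69 ] jaw -70.88 F [0.209 0.09  0.271] M [ 0.043  0.    -0.05 ] w 91.63 q6 -0.14600795012423706 tilt [-0.  0. -1.]
dx,dy,dz [  4.669 -17.238 -49.795] spin -0.10253832543294854
```

```bash
python3 -m crank '[{"dx":0,"dy":-17.24,"dz":-49.8,"spin":-0.10},{"dx":0,"dy":-17.24,"dz":-49.8,"spin":-0.10},{"dx":0,"dy":-17.24,"dz":-49.8,"spin":-0.10},{"dx":0,"dy":-17.24,"dz":-49.8,"spin":-0.10},{"dx":0,"dy":-17.24,"dz":-49.8,"spin":-0.10},{"dx":0,"dy":-17.24,"dz":-49.8,"spin":-0.10},{"dx":0,"dy":-17.24,"dz":-49.8,"spin":-0.10},{"dx":0,"dy":-17.24,"dz":-49.8,"spin":-0.10},{"dx":0,"dy":-17.24,"dz":-49.8,"spin":-0.10},{"dx":0,"dy":-17.24,"dz":-49.8,"spin":-0.10},{"dx":0,"dy":-17.24,"dz":-49.8,"spin":-0.10},{"dx":0,"dy":-17.24,"dz":-49.8,"spin":-0.10},{"dx":0,"dy":-17.24,"dz":-49.8,"spin":-0.10},{"dx":0,"dy":-17.24,"dz":-49.8,"spin":-0.10},{"dx":0,"dy":-17.24,"dz":-49.8,"spin":-0.10},{"dx":0,"dy":-17.24,"dz":-49.8,"spin":-0.10}]' 60; python3 go.py 586 -170 89 -65
python3 - <<'E'
from h import *
T=avg("top");S=avg("side")
cv2.imwrite("pics/t1.png",T["frame"][130:280,250:450].repeat(4,0).repeat(4,1))
cv2.imwrite("pics/s1.png",S["frame"][120:300,210:410].repeat(3,0).repeat(3,1))
E
```

```text
time: 1.83
tool_pos: [585.5, -170.2, 226.4]
tcp_rot: [-0.254, 1.57, -2.961]
contact_force: [0.2, -0.8, 0.2]
grip_width: 55.3
t 1.8333 pos [ 585.535 -170.199  226.417] jaw -65.13 F [ 0.204 -0.796  0.164] M [-0.017  0.006 -0.008] w 55.29 q6 0.7286529002843042 tilt [-0.001 -0.    -1.   ]
dx,dy,dz [13.742  0.005 -0.064] spin -0.002290042499533053
```

View pics/t1.png

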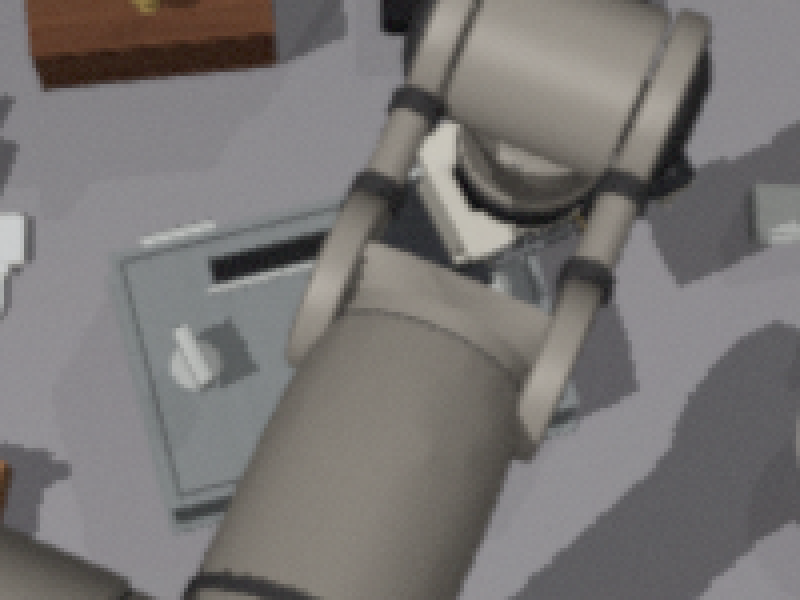

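View pics/s1.png

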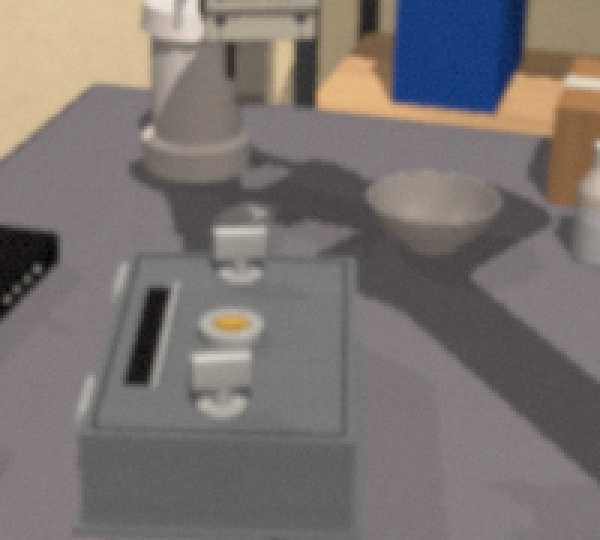

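The bolts in the side crop still sit as found and nothing blocks the descent. From above, the arm hides bolt B, so I'll lower slowly and watch the force.

```bash
python3 -m crank '[{"dx":3,"dz":-0.06},{"dx":6},{"dx":8,"dz":-0.06},{"dx":10,"dz":-0.06},{"dx":10,"dz":-0.06}]'; python3 - <<'E'
from h import *
S=avg("side")
cv2.imwrite("pics/s2.png",S["frame"][120:270,230:380].repeat(4,0).repeat(4,1))
E
```

```text
invalid input at $[0]: expected keys dx, dy, dz, spin
```

View pics/s2.png

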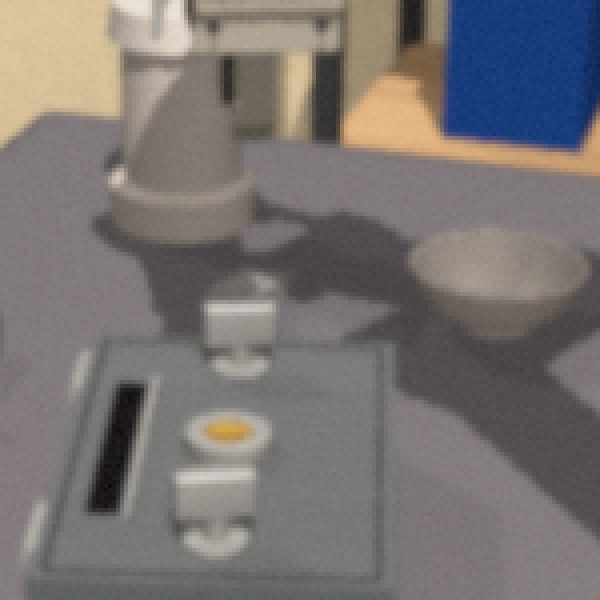

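```bash
python3 -m crank '[{"dx":3,"dy":0,"dz":-0.06,"spin":0},{"dx":6,"dy":0,"dz":-0.06,"spin":0},{"dx":8.5,"dy":0,"dz":-0.06,"spin":0},{"dx":10,"dy":0,"dz":-0.06,"spin":0},{"dx":10,"dy":0,"dz":-0.06,"spin":0}]'; python3 - <<'E'
from h import *
S=avg("side")
cv2.imwrite("pics/s3.png",S["frame"][120:270,230:380].repeat(4,0).repeat(4,1))
E
```

```text
time: 2.4
tool_pos: [583.9, -169.9, 123.2]
tcp_rot: [-0.814, 1.564, 2.759]
contact_force: [-1.4, 0.3, -0.3]
grip_width: 55.1
```

View pics/s3.png

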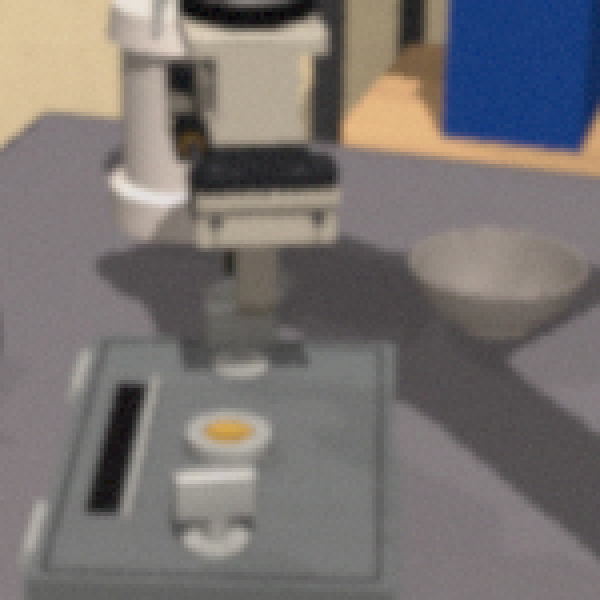

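The near finger sits about 4 px right of the bar's centre, which its offset along the jaw axis mostly explains. I'll go down and grip.

```bash
python3 go.py 586 -170 89 -65
```

```text
t 2.45 pos [ 585.176 -170.295  125.493] jaw -65.23 F [-0.244 -0.567  1.035] M [-0.002  0.006 -0.017] w 54.82 q6 0.7298031705977964 tilt [-0.003  0.001 -1.   ]
dx,dy,dz [ 3.649  0.017 -0.096] spin -0.004094278691162369
```

```bash
python3 -m crank '[{"dx":1.5,"dy":0,"dz":-0.1,"spin":0},{"dx":3,"dy":0,"dz":-0.1,"spin":0},{"dx":3.65,"dy":0,"dz":-0.1,"spin":0},{"dx":3.65,"dy":0,"dz":-0.1,"spin":0}]' && python3 -m crank '[{"dx":0,"dy":0,"dz":0,"spin":0},{"dx":0,"dy":0,"dz":0,"spin":0},{"dx":0,"dy":0,"dz":0,"spin":0},{"dx":0,"dy":0,"dz":0,"spin":0},{"dx":0,"dy":0,"dz":0,"spin":0},{"dx":0,"dy":0,"dz":0,"spin":0},{"dx":0,"dy":0,"dz":0,"spin":0},{"dx":0,"dy":0,"dz":0,"spin":0}]' 0; python3 go.py
```

```text
time: 2.78
tool_pos: [587.1, -169.6, 90.1]
tcp_rot: [-0.739, 1.57, 2.836]
contact_force: [-0.6, -0.7, -0.1]
grip_width: 54.9
time: 3.45
tool_pos: [588.7, -171.3, 90.5]
tcp_rot: [1.839, 1.566, -0.869]
contact_force: [3.4, -7.2, -2.6]
grip_width: 12.1
t 3.45 pos [ 588.661 -171.278   90.532] jaw -65.15 F [ 3.428 -7.187 -2.592] M [-1.049 -0.476 -0.016] w 12.08 q6 0.7312692791412991 tilt [ 0.003 -0.004 -1.   ]
```

```bash
python3 -m crank '[{"dx":0,"dy":0.2,"dz":0,"spin":0},{"dx":0,"dy":0.2,"dz":0,"spin":-0.12},{"dx":0,"dy":0.2,"dz":0,"spin":-0.24},{"dx":0,"dy":0.2,"dz":0,"spin":-0.36},{"dx":0,"dy":0.2,"dz":0,"spin":-0.48},{"dx":0,"dy":0.2,"dz":0,"spin":-0.6},{"dx":0,"dy":0.2,"dz":0,"spin":-0.7}]' ; python3 go.py
```

```text
time: 4.03
tool_pos: [588.6, -171.3, 90.5]
tcp_rot: [1.541, 1.57, -0.461]
contact_force: [0.9, -1.2, 0.7]
grip_width: 11.8
t 4.0333 pos [ 588.586 -171.26    90.497] jaw -24.7 F [ 0.886 -1.187  0.695] M [-0.13  -0.098 -0.038] w 11.81 q6 0.02301752776654224 tilt [ 0.001 -0.    -1.   ]
```

```bash
python3 -m crank '[{"dx":0,"dy":0,"dz":0,"spin":-0.12},{"dx":0,"dy":0,"dz":0,"spin":-0.24},{"dx":0,"dy":0,"dz":0,"spin":-0.36},{"dx":0,"dy":0,"dz":0,"spin":-0.45},{"dx":0,"dy":0,"dz":0,"spin":-0.45}]' ; python3 go.py;  python3 -m crank '[{"dx":0,"dy":0,"dz":0,"spin":-0.06},{"dx":0,"dy":0,"dz":0,"spin":-0.12},{"dx":0,"dy":0,"dz":0,"spin":-0.12}]' ; python3 go.py
```

```text
time: 4.45
tool_pos: [588.5, -171.3, 90.5]
tcp_rot: [0.818, 1.57, -0.737]
contact_force: [0.4, -0.4, 1.2]
grip_width: 11.9
t 4.45 pos [ 588.503 -171.257   90.503] jaw 0.93 F [ 0.394 -0.386  1.227] M [-0.085 -0.068  0.047] w 11.94 q6 -0.4242327959000494 tilt [ 0. -0. -1.]
time: 4.7
tool_pos: [588.5, -171.2, 90.4]
tcp_rot: [1.657, 1.57, 0.217]
contact_force: [0.5, -1.2, 2.6]
grip_width: 12.0
t 4.7 pos [ 588.476 -171.223   90.445] jaw 7.5 F [ 0.487 -1.156  2.626] M [-0.128 -0.126 -0.724] w 11.95 q6 -0.5392996033575633 tilt [ 0.  0. -1.]
```

```bash
python3 -m crank '[{"dx":0,"dy":0,"dz":0,"spin":-0.05},{"dx":0,"dy":0,"dz":0,"spin":-0.05}]' ; python3 go.py
```

```text
time: 4.87
tool_pos: [588.5, -171.1, 90.5]
tcp_rot: [2.119, 1.57, 0.728]
contact_force: [-0.1, 0.0, 2.8]
grip_width: 12.9
t 4.8667 pos [ 588.464 -171.054   90.467] jaw 10.3 F [-0.127  0.027  2.801] M [-0.001 -0.046 -0.798] w 12.91 q6 -0.5881933474475645 tilt [ 0.  0. -1.]
```

```bash
python3 -m crank '[{"dx":0,"dy":0,"dz":0,"spin":0.05},{"dx":0,"dy":0,"dz":0,"spin":0.05},{"dx":0,"dy":0,"dz":0,"spin":0.05},{"dx":-2,"dy":0,"dz":0,"spin":0.05},{"dx":-5,"dy":0,"dz":0,"spin":0.05},{"dx":-6,"dy":0,"dz":0,"spin":0.05},{"dx":-6,"dy":0,"dz":0,"spin":0.05}]' 60; python3 go.py 539.2 22.3 150 -65
```

```text
time: 5.45
tool_pos: [589.9, -171.7, 153.2]
tcp_rot: [1.01, 1.565, -0.428]
contact_force: [0.8, -1.0, 0.3]
grip_width: 53.4
t 5.45 pos [ 589.914 -171.716  153.168] jaw 7.62 F [ 0.778 -0.979  0.279] M [-0.013 -0.125  0.04 ] w 53.43 q6 -0.5408420194632393 tilt [ 0.005 -0.002 -1.   ]
dx,dy,dz [  0.241  -2.455 -19.904] spin 1.2674925056872033
```

```bash
python3 -m crank '[{"dx":0,"dy":-2.4,"dz":-19.9,"spin":1.27},{"dx":0,"dy":-2.4,"dz":-19.9,"spin":1.27},{"dx":0,"dy":-2.4,"dz":-19.9,"spin":1.27},{"dx":0,"dy":-2.4,"dz":-19.9,"spin":1.27},{"dx":0,"dy":-2.4,"dz":-19.9,"spin":1.27},{"dx":0,"dy":-2.4,"dz":-19.9,"spin":1.27},{"dx":0,"dy":-2.4,"dz":-19.9,"spin":1.27},{"dx":0,"dy":-2.4,"dz":-19.9,"spin":1.27},{"dx":0,"dy":-2.4,"dz":-19.9,"spin":1.27},{"dx":0,"dy":-2.4,"dz":-19.9,"spin":1.27},{"dx":0,"dy":-2.4,"dz":-19.9,"spin":1.27},{"dx":0,"dy":-2.4,"dz":-19.9,"spin":1.27}]'; python3 go.py 539.2 22.3 90 -65; python3 - <<'E'
from h import *
S=avg("side")
cv2.imwrite("pics/s4.png",S["frame"][120:270,230:380].repeat(4,0).repeat(4,1))
E
python3 go.py 539.2 22.3 90 -65
```

```text
time: 6.45
tool_pos: [537.4, 23.1, 148.7]
tcp_rot: [-0.484, 1.568, 3.09]
contact_force: [0.5, -0.4, 1.1]
grip_width: 55.3
t 6.45 pos [537.362  23.055 148.718] jaw -65.22 F [ 0.51  -0.417  1.057] M [ 0.028 -0.019  0.013] w 55.33 q6 1.038747361958378 tilt [-0.002  0.    -1.   ]
dx,dy,dz [ 5.871  0.152 -0.147] spin -0.003811926931756828
t 6.5 pos [537.45   22.993 148.897] jaw -65.08 F [0.153 0.556 0.663] M [ 0.044 -0.027 -0.045] w 55.08 q6 1.0362761167726608 tilt [-0.002  0.    -1.   ]
dx,dy,dz [ 5.889  0.142 -0.141] spin -0.0014281444220225151
```

View pics/s4.png

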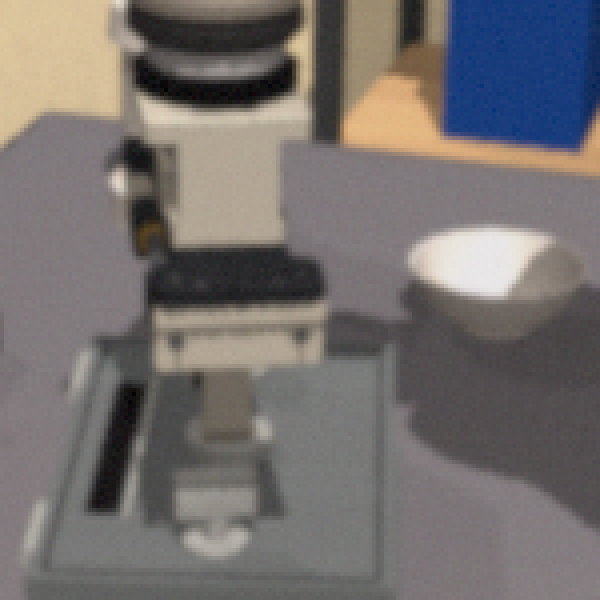

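The gripper is over bolt A, with the near finger at crop x≈228 and the bar at ≈215, so I'll lower and grip.

```bash
python3 -m crank '[{"dx":2,"dy":0.14,"dz":-0.14,"spin":0},{"dx":4,"dy":0.14,"dz":-0.14,"spin":0},{"dx":5.5,"dy":0.14,"dz":-0.14,"spin":0},{"dx":5.9,"dy":0.14,"dz":-0.14,"spin":0},{"dx":5.9,"dy":0.14,"dz":-0.14,"spin":0}]' && python3 go.py && python3 -m crank '[{"dx":0,"dy":0,"dz":0,"spin":0},{"dx":0,"dy":0,"dz":0,"spin":0},{"dx":0,"dy":0,"dz":0,"spin":0},{"dx":0,"dy":0,"dz":0,"spin":0},{"dx":0,"dy":0,"dz":0,"spin":0},{"dx":0,"dy":0,"dz":0,"spin":0},{"dx":0,"dy":0,"dz":0,"spin":0},{"dx":0,"dy":0,"dz":0,"spin":0}]' 0; python3 go.py
```

```text
time: 6.92
tool_pos: [538.9, 22.3, 89.6]
tcp_rot: [-0.503, 1.567, 3.073]
contact_force: [-0.7, 0.3, 0.2]
grip_width: 55.4
t 6.9167 pos [538.919  22.304  89.624] jaw -65.09 F [-0.689  0.285  0.184] M [-0.046  0.024  0.008] w 55.38 q6 1.0353598336338812 tilt [-0.003  0.    -1.   ]
time: 7.58
tool_pos: [540.0, 22.7, 91.4]
tcp_rot: [-2.206, 1.57, 1.37]
contact_force: [-0.4, 3.0, 2.7]
grip_width: 11.7
t 7.5833 pos [539.996  22.662  91.422] jaw -65.15 F [-0.375  2.974  2.739] M [0.528 0.126 0.028] w 11.71 q6 1.0363751025540435 tilt [ 0.     0.001 -1.   ]
```

```bash
python3 -m crank '[{"dx":0,"dy":-0.06,"dz":0,"spin":-0.12},{"dx":0,"dy":-0.06,"dz":0,"spin":-0.24},{"dx":0,"dy":-0.06,"dz":0,"spin":-0.36},{"dx":0,"dy":-0.06,"dz":0,"spin":-0.48},{"dx":0,"dy":-0.06,"dz":0,"spin":-0.6},{"dx":0,"dy":-0.06,"dz":0,"spin":-0.72},{"dx":0,"dy":-0.06,"dz":0,"spin":-0.84},{"dx":0,"dy":-0.06,"dz":0,"spin":-0.96},{"dx":0,"dy":-0.06,"dz":0,"spin":-1.08},{"dx":0,"dy":-0.06,"dz":0,"spin":-1.15},{"dx":0,"dy":-0.06,"dz":0,"spin":-1.15}]' ; python3 go.py;  python3 -m crank '[{"dx":0,"dy":0,"dz":0,"spin":-0.06},{"dx":0,"dy":0,"dz":0,"spin":-0.1},{"dx":0,"dy":0,"dz":0,"spin":-0.1}]' ; python3 go.py
```

```text
time: 8.5
tool_pos: [539.3, 23.2, 91.4]
tcp_rot: [-1.992, 1.57, 2.736]
contact_force: [-3.4, 2.0, 4.5]
grip_width: 11.7
t 8.5 pos [539.267  23.18   91.391] jaw 0.89 F [-3.417  2.006  4.502] M [0.402 0.366 0.043] w 11.69 q6 -0.1150717284893002 tilt [-0.001  0.    -1.   ]
time: 8.75
tool_pos: [539.3, 23.2, 91.4]
tcp_rot: [-2.337, 1.57, 2.487]
contact_force: [-4.0, 2.6, 4.6]
grip_width: 11.7
t 8.75 pos [539.262  23.165  91.398] jaw 6.35 F [-4.02   2.567  4.644] M [ 0.433  0.547 -0.571] w 11.68 q6 -0.21078219962898198 tilt [-0.001  0.001 -1.   ]
```

```bash
python3 -m crank '[{"dx":0,"dy":-0.0,"dz":0,"spin":-0.05},{"dx":0,"dy":0,"dz":0,"spin":-0.05}]' ; python3 go.py; python3 -m crank '[{"dx":0,"dy":0,"dz":0,"spin":0.06},{"dx":0,"dy":0,"dz":0,"spin":0.06},{"dx":0,"dy":0,"dz":0,"spin":0.06},{"dx":-2,"dy":0,"dz":0,"spin":0.06},{"dx":-5,"dy":0,"dz":0,"spin":0.06},{"dx":-8,"dy":0,"dz":0,"spin":0.06},{"dx":-11,"dy":0,"dz":0,"spin":0.06},{"dx":-13,"dy":0,"dz":0,"spin":0.06},{"dx":-13,"dy":0,"dz":0,"spin":0.06}]' 60; python3 go.py 456 187 200 -12
```

```text
time: 8.92
tool_pos: [539.3, 23.1, 91.4]
tcp_rot: [-2.408, 1.57, 2.465]
contact_force: [-4.5, 2.8, 5.1]
grip_width: 12.6
t 8.9167 pos [539.261  23.106  91.383] jaw 9.2 F [-4.528  2.778  5.12 ] M [ 0.415  0.47  -0.756] w 12.56 q6 -0.26059599739057865 tilt [-0.001  0.001 -1.   ]
time: 9.67
tool_pos: [542.2, 22.4, 225.9]
tcp_rot: [1.326, 1.562, -0.142]
contact_force: [0.2, -0.4, 0.7]
grip_width: 54.7
t 9.6667 pos [542.178  22.421 225.926] jaw 5.92 F [ 0.172 -0.43   0.686] M [-0.024 -0.174  0.003] w 54.71 q6 -0.2028640282307027 tilt [ 0.009 -0.001 -1.   ]
dx,dy,dz [  2.493  -6.898 -17.264] spin 0.31272056735542125
```

```bash
python3 -m crank '[{"dx":0,"dy":-6.9,"dz":-17.26,"spin":0.31},{"dx":0,"dy":-6.9,"dz":-17.26,"spin":0.31},{"dx":0,"dy":-6.9,"dz":-17.26,"spin":0.31},{"dx":0,"dy":-6.9,"dz":-17.26,"spin":0.31},{"dx":2.5,"dy":-6.9,"dz":-17.26,"spin":0.31},{"dx":6,"dy":-6.9,"dz":-17.26,"spin":0.31},{"dx":8.5,"dy":-6.9,"dz":-17.26,"spin":0.31},{"dx":8.5,"dy":-6.9,"dz":-17.26,"spin":0.31}]'; python3 - <<'E'
from h import *
S=avg("side");T=avg("top")
cv2.imwrite("pics/s5.png",S["frame"][180:380,220:400].repeat(3,0).repeat(3,1))
cv2.imwrite("pics/t5.png",T["frame"][150:300,190:400].repeat(3,0).repeat(3,1))
E
python3 go.py 456.7 187.5 100 -12
```

```text
time: 10.33
tool_pos: [449.8, 187.0, 131.3]
tcp_rot: [-1.087, 1.561, -2.863]
contact_force: [-1.9, -1.6, -0.1]
grip_width: 55.0
t 10.4333 pos [453.194 187.193 135.789] jaw -11.85 F [0.089 0.65  0.733] M [-0.011 -0.081  0.071] w 55.14 q6 0.4424725219335612 tilt [-0.002 -0.001 -1.   ]
dx,dy,dz [ 3.578  0.343 -0.106] spin 0.0025307942338785878
```

View pics/s5.png

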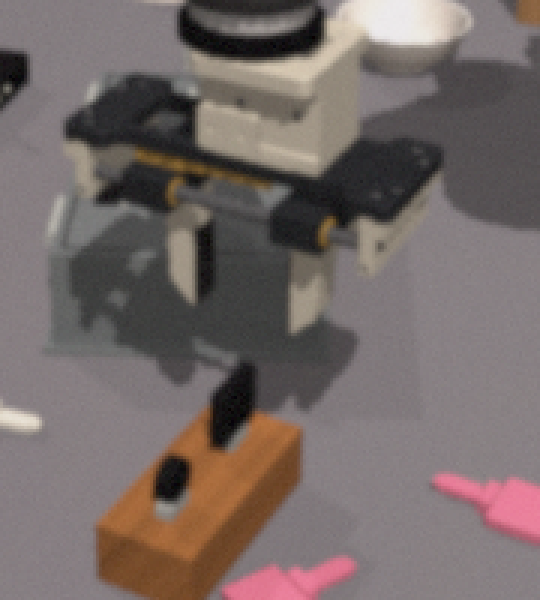

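View pics/t5.png

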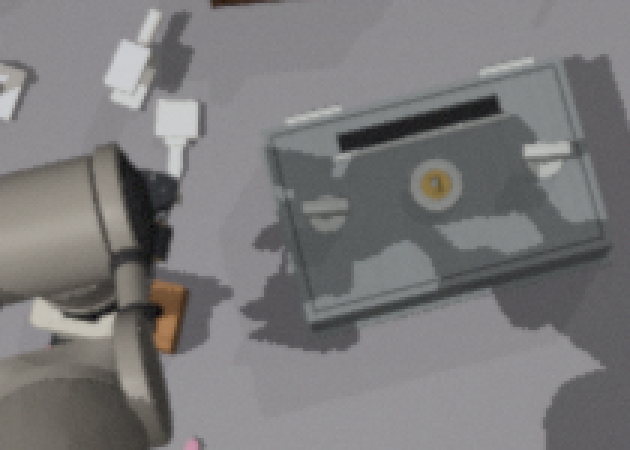

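The bolts now lie along world y (crop (325,207) and (548,150)). The pink and white look-alikes toppled on their own during the job, and nothing touched them. Next I'll refine the key's position from head silhouettes, correcting each camera's bias with the lock's position found by gripping the bolts.

```bash
python3 - <<'E'
from h import *
import pickle
T,S=pickle.load(open("cams.pkl","rb"))
for nm,c,b,bias in(("top",T,(224,240,250,262),(2.6,-.3,0)),("side",S,(284,296,310,330),(-1,.6,0))):
  for th in(45,60,75):
    f=c["frame"].max(2); m=np.zeros(f.shape,np.uint8); m[b[1]:b[3],b[0]:b[2]]=f[b[1]:b[3],b[0]:b[2]]<th
    n,l,st,ce=cv2.connectedComponentsWithStats(m);i=1+np.argmax(st[1:,4])
    ct=cv2.findContours((l==i).astype(np.uint8),0,1)[0][0]; 
    print(nm,th,ce[i],st[i],cv2.minAreaRect(ct)[1:],plane(c,[ce[i]],66)+bias)
# check model silhouettes for candidate
for C in((456.7,187.5),(458,191.5)):
    u=np.array([np.cos(np.radians(78)),np.sin(np.radians(78))]);w=np.array([-u[1],u[0]])
    X=[[*(np.array(C)+a*20*u+b_*5*w),66+e*18] for a in(-1,1) for b_ in(-1,1) for e in(-1,1)]
    for c,bias in((T,(2.6,-.3,0)),(S,(-1,.6,0))):
        p=proj(c,np.array(X)-bias);print(C,p.min(0),p.max(0))
E
python3 go.py 457 189 100 -12
```

```text
top 45 [236.4 252. ] [229 250  15   5  45] ((14.467110633850098, 3.2879798412323), 9.462322235107422) [[458.37  188.408  66.   ]]
top 60 [236.2   251.883] [229 249  15   7  60] ((14.631509780883789, 4.1099748611450195), 9.462322235107422) [[458.686 188.948  66.   ]]
top 75 [236.153 251.889] [228 249  17   7  72] ((16.473756790161133, 4.706787109375), 11.309932708740234) [[458.672 189.074  66.   ]]
side 45 [296.944 314.642] [291 302  13  27 232] ((26.0, 12.0), 90.0) [[457.894 191.922  66.   ]]
side 60 [297.143 314.507] [290 301  15  28 272] ((13.546380996704102, 27.563121795654297), 41.18592834472656) [[457.68  191.455  66.   ]]
side 75 [296.936 314.441] [290 301  15  28 297] ((27.0, 14.0), 90.0) [[458.075 191.382  66.   ]]
(456.7, 187.5) [227.793 248.278] [245.451 256.869]
(456.7, 187.5) [290.04  298.002] [306.608 328.843]
(458, 191.5) [226.287 247.798] [243.977 256.398]
(458, 191.5) [288.597 299.147] [305.234 330.114]
t 10.4333 pos [453.194 187.193 135.789] jaw -11.85 F [0.089 0.65  0.733] M [-0.011 -0.081  0.071] w 55.14 q6 0.4424725219335612 tilt [-0.002 -0.001 -1.   ]
dx,dy,dz [ 3.578  0.341 -0.259] spin 0.0025307942338785878
```

```bash
python3 go.py 458.3 189.5 51 -12|tail -1; python3 -m crank '[{"dx":2,"dy":0.45,"dz":-0.34,"spin":0},{"dx":4,"dy":0.45,"dz":-0.34,"spin":0},{"dx":6,"dy":0.45,"dz":-0.34,"spin":0},{"dx":8,"dy":0.45,"dz":-0.34,"spin":0},{"dx":8.5,"dy":0.45,"dz":-0.34,"spin":0},{"dx":8.5,"dy":0.45,"dz":-0.34,"spin":0}]';python3 - <<'E'
from h import *
S=avg("side")
cv2.imwrite("pics/s6.png",S["frame"][250:400,220:380].repeat(4,0).repeat(4,1))
E
python3 go.py 458.3 189.5 51 -12
```

```text
dx,dy,dz [ 8.478  0.467 -0.34 ] spin 0.0025307942338785878
time: 10.93
tool_pos: [459.0, 189.4, 51.4]
tcp_rot: [-0.856, 1.57, -2.634]
contact_force: [-0.2, -0.7, -0.2]
grip_width: 55.0
t 10.9833 pos [459.531 189.687  52.254] jaw -11.89 F [-0.218  0.019  0.375] M [-0.03  -0.09  -0.017] w 55.12 q6 0.4449467013678606 tilt [ 0.001  0.    -1.   ]
dx,dy,dz [ 0.125 -0.117  0.044] spin 0.0018471450038866145
```

View pics/s6.png

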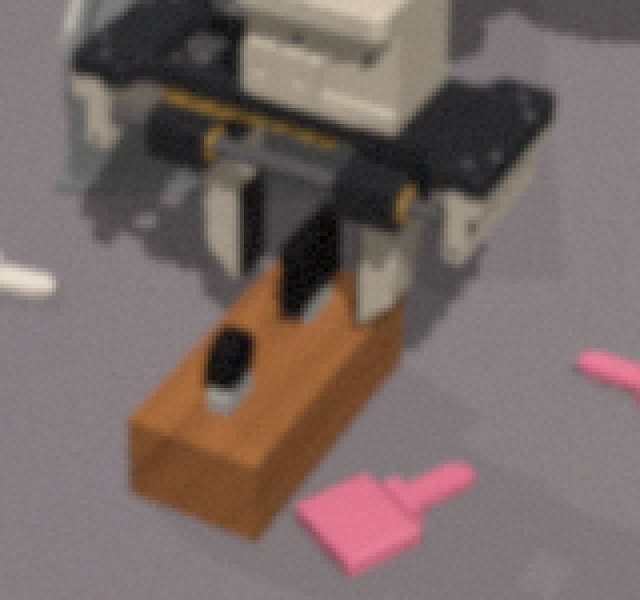

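The fingers straddle the rectangular head at crop (312,262), so I'll close.

```bash
python3 -m crank '[{"dx":0,"dy":0,"dz":0,"spin":0},{"dx":0,"dy":0,"dz":0,"spin":0},{"dx":0,"dy":0,"dz":0,"spin":0},{"dx":0,"dy":0,"dz":0,"spin":0},{"dx":0,"dy":0,"dz":0,"spin":0},{"dx":0,"dy":0,"dz":0,"spin":0},{"dx":0,"dy":0,"dz":0,"spin":0}]' 0; python3 go.py
```

```text
time: 11.57
tool_pos: [458.5, 189.8, 51.3]
tcp_rot: [1.303, 1.571, -0.474]
contact_force: [-0.4, -0.2, 0.3]
grip_width: 13.1
t 11.5667 pos [458.527 189.798  51.272] jaw -11.86 F [-0.413 -0.216  0.263] M [ 0.019 -0.124  0.067] w 13.06 q6 0.4450021802093083 tilt [ 0. -0. -1.]
```

```bash
python3 -m crank '[{"dx":0,"dy":0,"dz":0,"spin":0},{"dx":0,"dy":0,"dz":0,"spin":0},{"dx":0,"dy":0,"dz":0,"spin":0},{"dx":0,"dy":0,"dz":0,"spin":0}]' 0; python3 go.py
```

```text
time: 11.9
tool_pos: [458.5, 189.8, 51.2]
tcp_rot: [0.025, 1.571, -1.753]
contact_force: [-0.1, -1.1, 1.0]
grip_width: 9.8
t 11.9 pos [458.495 189.769  51.215] jaw -11.86 F [-0.087 -1.098  1.039] M [-0.058 -0.043 -0.006] w 9.79 q6 0.4449638803739523 tilt [-0. -0. -1.]
```

```bash
python3 -m crank '[{"dx":-1,"dy":0,"dz":0,"spin":0},{"dx":-2,"dy":0,"dz":0,"spin":0},{"dx":-3,"dy":0,"dz":0,"spin":0},{"dx":-4,"dy":0,"dz":0,"spin":0},{"dx":-6,"dy":0,"dz":0,"spin":0},{"dx":-9,"dy":0,"dz":0,"spin":0},{"dx":-12,"dy":0,"dz":0,"spin":0},{"dx":-14,"dy":0,"dz":0,"spin":0},{"dx":-14,"dy":0,"dz":0,"spin":0}]'; python3 - <<'E'
from h import *
S=avg("side")
cv2.imwrite("pics/s7.png",S["frame"][200:390,220:400].repeat(3,0).repeat(3,1))
E
python3 go.py 563.9 -74 192 104.2
```

```text
time: 12.65
tool_pos: [460.9, 190.4, 196.7]
tcp_rot: [2.011, 1.561, 0.234]
contact_force: [1.0, 0.4, 0.5]
grip_width: 9.6
t 12.7 pos [459.751 190.123 194.24 ] jaw -11.86 F [-0.664 -0.076 -1.451] M [-0.035 -0.118  0.009] w 9.66 q6 0.4449855711626617 tilt [ 0.006  0.001 -1.   ]
dx,dy,dz [ 0.251 15.618 23.71 ] spin -2.025555787287489
```

View pics/s7.png

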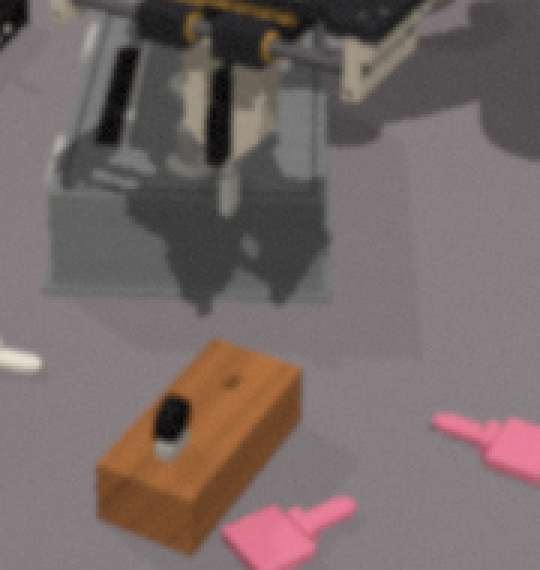

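The key came up straight, its slot at crop (232,380) is empty, and the round key hasn't moved. Now I'll carry it over the lock.

```bash
python3 -m crank '[{"dx":0,"dy":15.6,"dz":23.7,"spin":-2.025},{"dx":0,"dy":15.6,"dz":23.7,"spin":-2.025},{"dx":0,"dy":15.6,"dz":23.7,"spin":-2.025},{"dx":0,"dy":15.6,"dz":23.7,"spin":-2.025},{"dx":0,"dy":15.6,"dz":23.7,"spin":-2.025},{"dx":0,"dy":15.6,"dz":23.7,"spin":-2.025},{"dx":0,"dy":15.6,"dz":23.7,"spin":-2.025},{"dx":0,"dy":15.6,"dz":23.7,"spin":-2.025},{"dx":0,"dy":15.6,"dz":23.7,"spin":-2.025},{"dx":0,"dy":15.6,"dz":23.7,"spin":-2.025},{"dx":0,"dy":15.6,"dz":23.7,"spin":-2.025},{"dx":0,"dy":15.6,"dz":23.7,"spin":-2.025},{"dx":0,"dy":15.6,"dz":23.7,"spin":-2.025},{"dx":0,"dy":15.6,"dz":23.7,"spin":-2.025},{"dx":0,"dy":15.6,"dz":23.7,"spin":-2.025},{"dx":0,"dy":15.6,"dz":23.7,"spin":-2.025},{"dx":0,"dy":15.6,"dz":23.7,"spin":-2.025},{"dx":0,"dy":15.6,"dz":23.7,"spin":-2.025},{"dx":0,"dy":15.6,"dz":23.7,"spin":-2.025}]';python3 go.py 563.9 -74 145 104.2
```

```text
time: 14.28
tool_pos: [561.9, -74.1, 190.4]
tcp_rot: [2.658, 1.569, 2.902]
contact_force: [-0.3, -0.3, -1.1]
grip_width: 9.7
t 14.2833 pos [561.939 -74.075 190.401] jaw 103.99 F [-0.253 -0.307 -1.123] M [ 0.103 -0.105  0.01 ] w 9.69 q6 -2.0811352048246423 tilt [-0.002  0.    -1.   ]
dx,dy,dz [ 4.54  -0.044  0.199] spin -0.0037256115457098547
```

```bash
python3 -m crank '[{"dx":2,"dy":-0.04,"dz":0.2,"spin":0},{"dx":4,"dy":-0.04,"dz":0.2,"spin":0},{"dx":4.5,"dy":-0.04,"dz":0.2,"spin":0},{"dx":4.5,"dy":-0.04,"dz":0.2,"spin":0},{"dx":4.5,"dy":-0.04,"dz":0.2,"spin":0}]';python3 - <<'E'
from h import *
import pickle
S=avg("side",3);T=avg("top",2)
pickle.dump((T,S),open("cams2.pkl","wb"))
cv2.imwrite("pics/s8.png",cv2.resize(S["frame"][150:260,240:340],None,fx=5.4,fy=5.4,interpolation=2))
cv2.imwrite("pics/t8.png",T["frame"][150:270,260:400].repeat(4,0).repeat(4,1))
E
python3 go.py 563.9 -74 145 104.2
```

```text
time: 14.7
tool_pos: [564.6, -74.2, 146.5]
tcp_rot: [2.979, 1.57, -3.058]
contact_force: [-0.1, -0.1, -0.1]
grip_width: 9.8
t 14.95 pos [564.963 -74.255 147.169] jaw 104.14 F [-0.926 -0.108 -0.033] M [ 0.131 -0.182  0.023] w 9.59 q6 -2.0827147735544966 tilt [ 0.002 -0.001 -1.   ]
dx,dy,dz [ 0.217  0.051 -0.097] spin -0.0009900983024077423
```

View pics/s8.png

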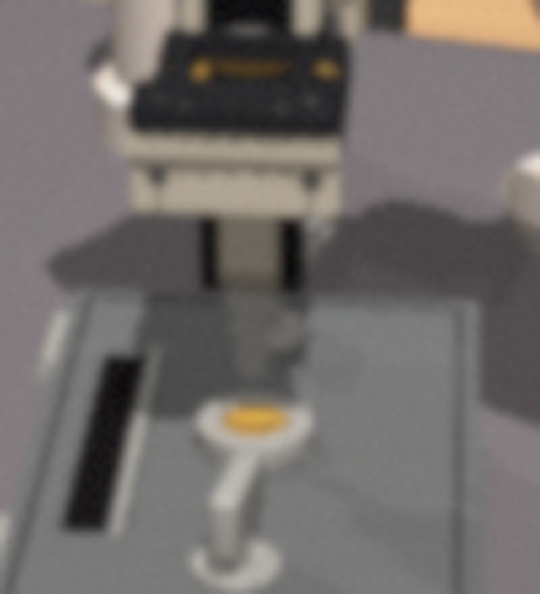

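View pics/t8.png

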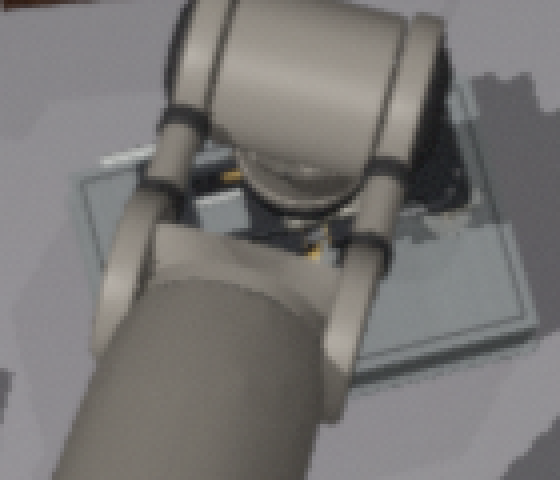

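```bash
python3 - <<'E'
from h import *
import pickle
T,S=pickle.load(open("cams2.pkl","rb"))
g=S["frame"].max(2)
for r in(194,198,201,203,206,210,214): print(r,g[r,272:302])
bias=np.array([-1,.6,0])
tcp=np.array([564.4,-74.2,0]);yw=np.radians(14.1);u=np.array([np.cos(yw),np.sin(yw),0])
for z in(145,155,165,175,117,103): print(z,proj(S,[tcp+[0,0,z]-bias-20*u,tcp+[0,0,z]-bias,tcp+[0,0,z]-bias+20*u]).ravel())
print("lock",proj(S,[np.array([563.9,-74,85])-bias]))
E
python3 go.py
```

```text
194 [ 83  81  82  78  68  43  29  41  74  97 109 112 110 110 109 110 109 106
  97  75  40  19  20  41  71  96 103 104 100  86]
198 [ 82  81  80  79  68  46  27  39  70  98 108 110 109 109 109 110 108 108
 100  76  44  18  19  36  62  78  79  77  77  74]
201 [81 83 82 78 71 49 26 32 58 79 88 88 89 89 90 91 91 91 82 66 40 19 23 38
 54 69 76 76 75 77]
203 [80 78 78 78 72 60 48 49 57 71 80 85 83 82 83 83 83 81 78 66 47 36 37 48
 63 75 79 77 80 79]
206 [ 73  73  73  71  72  69  69  69  73  78  88  94  93  96  95  95  95  96
  91  87  80  72  69  69  75  88 102 108 106 105]
210 [ 77  77  78  76  77  78  79  78  77  80  85  92  95  96  97  95  92  95
  96 100 103 107 109 105 108 115 120 123 124 125]
214 [ 79  77  79  77  78  78  77  79  79  77  80  83  92  95  94  95  95  93
  94  95  92  89  84  81  90 107 117 118 118 119]
145 [295.749 202.45  286.277 202.141 276.81  201.832]
155 [295.787 198.126 286.274 197.817 276.767 197.508]
165 [295.824 193.767 286.271 193.457 276.724 193.148]
175 [295.862 189.37  286.269 189.06  276.681 188.751]
117 [295.648 214.365 286.286 214.057 276.929 213.75 ]
103 [295.598 220.219 286.29  219.912 276.988 219.605]
lock [[286.488 227.414]]
t 14.95 pos [564.963 -74.255 147.169] jaw 104.14 F [-0.926 -0.108 -0.033] M [ 0.131 -0.182  0.023] w 9.59 q6 -2.0827147735544966 tilt [ 0.002 -0.001 -1.   ]
```

```bash
python3 -m crank '[{"dx":0,"dy":0,"dz":0,"spin":0},{"dx":0,"dy":0,"dz":0,"spin":0},{"dx":0,"dy":0,"dz":0,"spin":0}]'; python3 go.py 563.7 -74 132 104.2
```

```text
time: 15.2
tool_pos: [564.6, -74.1, 146.4]
tcp_rot: [-0.648, 1.57, -0.401]
contact_force: [-0.0, -0.1, -1.3]
grip_width: 9.9
t 15.2 pos [564.569 -74.122 146.441] jaw 104.16 F [-0.05  -0.064 -1.322] M [ 0.164 -0.116 -0.069] w 9.86 q6 -2.0829647524969923 tilt [ 0. -0. -1.]
dx,dy,dz [ 1.444  0.033 -0.082] spin -0.0007307835825972894
```

```bash
python3 -m crank '[{"dx":0.6,"dy":0.03,"dz":-0.08,"spin":0},{"dx":1.2,"dy":0.03,"dz":-0.08,"spin":0},{"dx":1.6,"dy":0.03,"dz":-0.08,"spin":0},{"dx":1.6,"dy":0.03,"dz":-0.08,"spin":0}]'; python3 go.py;python3 -m crank '[{"dx":0.2,"dy":0,"dz":0,"spin":0},{"dx":0.4,"dy":0,"dz":0,"spin":0},{"dx":0.6,"dy":0,"dz":0,"spin":0},{"dx":0.6,"dy":0,"dz":0,"spin":0}]'; python3 go.py
```

```text
time: 15.53
tool_pos: [562.8, -73.8, 128.7]
tcp_rot: [2.667, 1.568, 2.914]
contact_force: [-0.8, 0.1, -0.7]
grip_width: 10.0
t 15.5333 pos [562.845 -73.843 128.697] jaw 104.16 F [-0.772  0.109 -0.669] M [ 0.104 -0.096  0.01 ] w 10.02 q6 -2.083277846735102 tilt [-0.003  0.001 -1.   ]
time: 15.87
tool_pos: [563.5, -74.0, 123.8]
tcp_rot: [2.744, 1.57, 2.991]
contact_force: [0.1, 0.6, -1.3]
grip_width: 9.7
t 15.8667 pos [563.482 -73.987 123.793] jaw 104.16 F [ 0.059  0.584 -1.268] M [ 0.156 -0.13  -0.029] w 9.68 q6 -2.0832832391614997 tilt [-0.001  0.    -1.   ]
```

```bash
python3 -m crank '[{"dx":0.15,"dy":0,"dz":0,"spin":0},{"dx":0.3,"dy":0,"dz":0,"spin":0},{"dx":0.45,"dy":0,"dz":0,"spin":0},{"dx":0.45,"dy":0,"dz":0,"spin":0}]'; python3 go.py;python3 -m crank '[{"dx":0.15,"dy":0,"dz":0,"spin":0},{"dx":0.3,"dy":0,"dz":0,"spin":0},{"dx":0.45,"dy":0,"dz":0,"spin":0},{"dx":0.45,"dy":0,"dz":0,"spin":0}]'; python3 go.py
```

```text
time: 16.2
tool_pos: [563.5, -74.0, 119.4]
tcp_rot: [2.863, 1.57, 3.11]
contact_force: [-0.1, -0.3, -1.3]
grip_width: 9.9
t 16.2 pos [563.487 -74.001 119.381] jaw 104.17 F [-0.087 -0.265 -1.3  ] M [ 0.105 -0.168  0.073] w 9.89 q6 -2.083318283819182 tilt [-0.  0. -1.]
time: 16.53
tool_pos: [562.8, -74.0, 114.7]
tcp_rot: [2.8, 1.569, 3.048]
contact_force: [-2.1, -1.0, -1.6]
grip_width: 10.1
t 16.5333 pos [562.801 -73.953 114.687] jaw 104.17 F [-2.117 -1.039 -1.618] M [ 0.082  0.296 -0.034] w 10.06 q6 -2.083287292714494 tilt [-0.002  0.    -1.   ]
```

```bash
python3 -m crank '[{"dx":0.15,"dy":0,"dz":0,"spin":0},{"dx":0.3,"dy":0,"dz":0,"spin":0},{"dx":0.45,"dy":0,"dz":0,"spin":0},{"dx":0.6,"dy":0,"dz":0,"spin":0},{"dx":0.6,"dy":0,"dz":0,"spin":0}]'; python3 go.py;python3 -m crank '[{"dx":0.15,"dy":0,"dz":0,"spin":0},{"dx":0.3,"dy":0,"dz":0,"spin":0},{"dx":0.45,"dy":0,"dz":0,"spin":0},{"dx":0.6,"dy":0,"dz":0,"spin":0},{"dx":0.6,"dy":0,"dz":0,"spin":0}]'; python3 go.py
```

```text
time: 16.95
tool_pos: [563.0, -74.2, 109.1]
tcp_rot: [-3.132, 1.569, -2.885]
contact_force: [-4.7, -1.6, 3.1]
grip_width: 9.8
t 16.95 pos [562.963 -74.25  109.074] jaw 104.17 F [-4.691 -1.578  3.076] M [-0.208  0.931  0.037] w 9.78 q6 -2.0832598539696066 tilt [-0.001 -0.    -1.   ]
time: 17.37
tool_pos: [563.0, -74.3, 103.4]
tcp_rot: [-2.993, 1.569, -2.746]
contact_force: [-5.0, -2.3, 4.6]
grip_width: 10.1
t 17.3667 pos [562.983 -74.297 103.441] jaw 104.17 F [-4.959 -2.347  4.586] M [-0.245  1.104 -0.018] w 10.05 q6 -2.0833031995340634 tilt [-0.001 -0.001 -1.   ]
```

```bash
python3 -m crank '[{"dx":0.15,"dy":0,"dz":0,"spin":0},{"dx":0.3,"dy":0,"dz":0,"spin":0},{"dx":0.45,"dy":0,"dz":0,"spin":0},{"dx":0.55,"dy":0,"dz":0,"spin":0},{"dx":0.55,"dy":0,"dz":0,"spin":0}]'; python3 go.py;python3 -m crank '[{"dx":0.1,"dy":0,"dz":0,"spin":0},{"dx":0.2,"dy":0,"dz":0,"spin":0},{"dx":0.3,"dy":0,"dz":0,"spin":0},{"dx":0.3,"dy":0,"dz":0,"spin":0}]'; python3 go.py
```

```text
time: 17.78
tool_pos: [563.0, -74.5, 98.4]
tcp_rot: [-2.62, 1.57, -2.373]
contact_force: [-5.8, -1.7, 7.3]
grip_width: 10.3
t 17.7833 pos [563.043 -74.462  98.414] jaw 104.17 F [-5.824 -1.723  7.299] M [-0.372  1.221 -0.021] w 10.31 q6 -2.083253507948837 tilt [-0.001 -0.001 -1.   ]
time: 18.12
tool_pos: [563.1, -74.5, 96.0]
tcp_rot: [-2.366, 1.569, -2.118]
contact_force: [-8.2, -2.0, 14.3]
grip_width: 10.0
t 18.1167 pos [563.066 -74.536  96.024] jaw 104.18 F [-8.247 -2.036 14.3  ] M [-0.35   1.547 -0.056] w 9.97 q6 -2.0832866867301925 tilt [-0.001 -0.001 -1.   ]
```

```bash
python3 -m crank '[{"dx":0.1,"dy":0,"dz":0,"spin":0},{"dx":0.2,"dy":0,"dz":0,"spin":0},{"dx":0.2,"dy":0,"dz":0,"spin":0}]'; python3 go.py; python3 - <<'E'
from h import *
S=avg("side",3)
cv2.imwrite("pics/s9.png",cv2.resize(S["frame"][170:260,240:340],None,fx=6,fy=6,interpolation=2))
E
```

```text
time: 18.37
tool_pos: [563.6, -74.5, 95.7]
tcp_rot: [-1.025, 1.569, -0.778]
contact_force: [-11.9, -1.1, 23.4]
grip_width: 9.7
t 18.3667 pos [563.602 -74.493  95.718] jaw 104.18 F [-11.947  -1.138  23.429] M [-0.103  2.005 -0.022] w 9.69 q6 -2.083308705537514 tilt [ 0.001 -0.001 -1.   ]
```

View pics/s9.png

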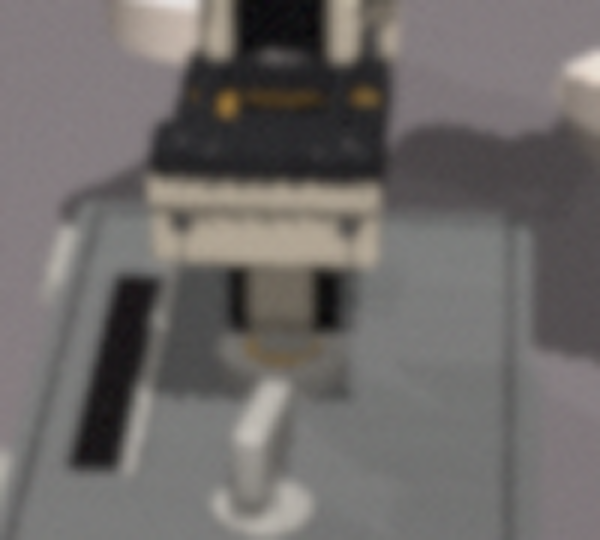

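The head's underside is at row ≈224.7, against ≈225 predicted for a seated key. The hard stop agrees, giving 23 N with almost no further travel. I'll ease off a little and turn clockwise.

```bash
python3 -m crank '[{"dx":-0.05,"dy":0,"dz":0,"spin":0.05},{"dx":-0.05,"dy":0,"dz":0,"spin":0.15},{"dx":-0.05,"dy":0,"dz":0,"spin":0.25},{"dx":-0.05,"dy":0,"dz":0,"spin":0.35},{"dx":-0.05,"dy":0,"dz":0,"spin":0.45},{"dx":-0.05,"dy":0,"dz":0,"spin":0.5},{"dx":-0.05,"dy":0,"dz":0,"spin":0.5}]'; python3 go.py;
```

```text
time: 19.1
tool_pos: [563.7, -74.3, 95.7]
tcp_rot: [-0.437, 1.569, -0.693]
contact_force: [-10.8, -0.4, 20.5]
grip_width: 10.0
t 19.1 pos [563.653 -74.306  95.746] jaw 75.37 F [-10.766  -0.362  20.54 ] M [-0.103  1.788  0.056] w 9.98 q6 -1.5804834069721332 tilt [ 0.001 -0.001 -1.   ]
```

```bash
python3 -m crank '[{"dx":-0.02,"dy":0,"dz":-0.1,"spin":0.1},{"dx":-0.02,"dy":0,"dz":-0.1,"spin":0.2},{"dx":-0.02,"dy":0,"dz":-0.1,"spin":0.3},{"dx":-0.02,"dy":0,"dz":-0.1,"spin":0.4},{"dx":-0.02,"dy":0,"dz":-0.1,"spin":0.5},{"dx":-0.02,"dy":0,"dz":-0.1,"spin":0.6},{"dx":-0.02,"dy":0,"dz":-0.1,"spin":0.7},{"dx":-0.02,"dy":0,"dz":-0.1,"spin":0.7}]'; python3 go.py;
```

```text
time: 19.77
tool_pos: [563.7, -74.2, 95.8]
tcp_rot: [0.613, 1.567, -0.345]
contact_force: [-6.4, 0.1, 16.4]
grip_width: 9.7
t 19.7667 pos [563.719 -74.155  95.839] jaw 35.12 F [-6.419  0.079 16.41 ] M [-0.091  1.086  0.052] w 9.7 q6 -0.8780912157687408 tilt [ 0.004 -0.001 -1.   ]
```

```bash
python3 -m crank '[{"dx":0,"dy":0,"dz":0,"spin":0.1},{"dx":0,"dy":0,"dz":0,"spin":0.2},{"dx":0,"dy":0,"dz":0,"spin":0.3},{"dx":0,"dy":0,"dz":0,"spin":0.4},{"dx":0,"dy":0,"dz":0,"spin":0.4}]'; python3 go.py;
```

```text
time: 20.18
tool_pos: [563.8, -74.0, 95.8]
tcp_rot: [1.049, 1.567, -0.309]
contact_force: [-5.3, 0.2, 15.4]
grip_width: 9.7
t 20.1833 pos [563.792 -74.042  95.799] jaw 12.2 F [-5.293  0.211 15.382] M [-0.06   1.108  0.12 ] w 9.68 q6 -0.478161540817641 tilt [ 0.004 -0.001 -1.   ]
```

```bash
python3 -m crank '[{"dx":0,"dy":0,"dz":0,"spin":0.08},{"dx":0,"dy":0,"dz":0,"spin":0.16},{"dx":0,"dy":0,"dz":0,"spin":0.16}]'; python3 go.py;python3 -m crank '[{"dx":0,"dy":0,"dz":0,"spin":0.06},{"dx":0,"dy":0,"dz":0,"spin":0.06}]'; python3 go.py
```

```text
time: 20.43
tool_pos: [564.0, -74.0, 95.8]
tcp_rot: [1.241, 1.566, -0.276]
contact_force: [-4.2, -0.1, 16.1]
grip_width: 9.8
t 20.4333 pos [563.99  -74.042  95.825] jaw 3.1 F [-4.161 -0.149 16.133] M [0.025 0.918 0.059] w 9.78 q6 -0.31926321169065247 tilt [ 0.004 -0.001 -1.   ]
time: 20.6
tool_pos: [563.7, -74.2, 95.8]
tcp_rot: [1.192, 1.567, -0.383]
contact_force: [-6.4, -1.1, 16.3]
grip_width: 9.9
t 20.6 pos [563.707 -74.192  95.806] jaw -0.26 F [-6.362 -1.131 16.316] M [-0.151  1.088  0.11 ] w 9.94 q6 -0.26050228722736535 tilt [ 0.003 -0.001 -1.   ]
```

```bash
python3 -m crank '[{"dx":0,"dy":0,"dz":0,"spin":0.06},{"dx":0,"dy":0,"dz":0,"spin":0.06},{"dx":0,"dy":0,"dz":0,"spin":0.06}]'; python3 go.py;python3 -m crank '[{"dx":0,"dy":0,"dz":0,"spin":0.06},{"dx":0,"dy":0,"dz":0,"spin":0.06},{"dx":0,"dy":0,"dz":0,"spin":0.06}]'; python3 go.py
```

```text
time: 20.85
tool_pos: [563.7, -74.2, 95.8]
tcp_rot: [1.235, 1.567, -0.398]
contact_force: [-5.5, -0.2, 16.7]
grip_width: 9.4
t 20.85 pos [563.665 -74.154  95.796] jaw -3.53 F [-5.534 -0.222 16.694] M [-0.136  1.103  0.112] w 9.37 q6 -0.20336156647227666 tilt [ 0.003 -0.001 -1.   ]
time: 21.1
tool_pos: [563.6, -74.1, 95.8]
tcp_rot: [1.265, 1.567, -0.427]
contact_force: [-5.0, -1.0, 17.0]
grip_width: 10.1
t 21.1 pos [563.612 -74.112  95.774] jaw -6.95 F [-4.982 -1.01  16.98 ] M [-0.078  1.153  0.328] w 10.06 q6 -0.14363084720667627 tilt [ 0.003 -0.001 -1.   ]
```

```bash
python3 -m crank '[{"dx":0,"dy":0,"dz":0,"spin":0.04},{"dx":0,"dy":0,"dz":0,"spin":0.04},{"dx":0,"dy":0,"dz":0,"spin":0.04},{"dx":0,"dy":0,"dz":0,"spin":0.04},{"dx":0,"dy":0,"dz":0,"spin":0.04},{"dx":0,"dy":0,"dz":0,"spin":0.04}]'; python3 go.py; python3 - <<'E'
from h import *
S=avg("side",2);T=avg("top")
cv2.imwrite("pics/s10.png",cv2.resize(S["frame"][170:260,240:340],None,fx=6,fy=6,interpolation=2))
cv2.imwrite("pics/s10f.png",S["frame"]);cv2.imwrite("pics/t10f.png",T["frame"])
E
python3 go.py
```

```text
time: 21.6
tool_pos: [563.6, -74.1, 95.8]
tcp_rot: [1.294, 1.567, -0.438]
contact_force: [-6.6, -0.3, 16.8]
grip_width: 9.8
t 21.6 pos [563.601 -74.098  95.797] jaw -9.21 F [-6.59  -0.255 16.801] M [-0.062  1.156  0.531] w 9.82 q6 -0.10408508959101005 tilt [ 0.003 -0.001 -1.   ]
t 21.75 pos [563.612 -74.086  95.781] jaw -9.2 F [-6.329  0.747 17.018] M [-0.123  1.134  0.481] w 10.0 q6 -0.10412440689952707 tilt [ 0.003 -0.001 -1.   ]
```

View pics/s10.png

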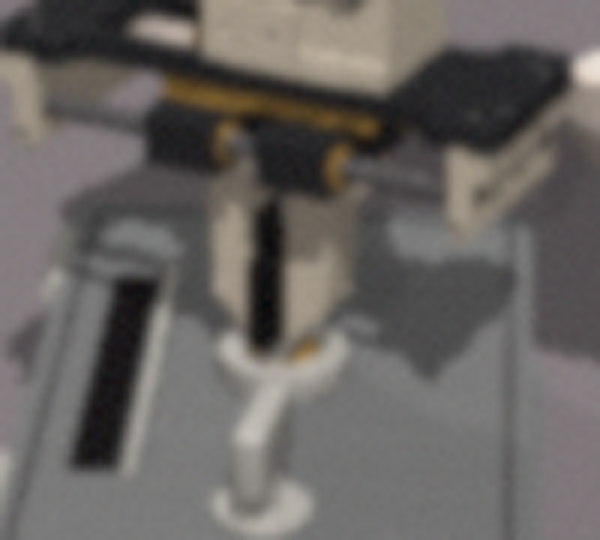

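View pics/s10f.png

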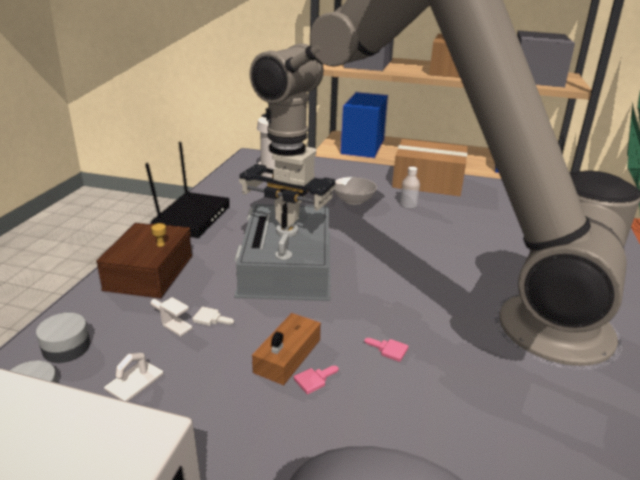

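View pics/t10f.png

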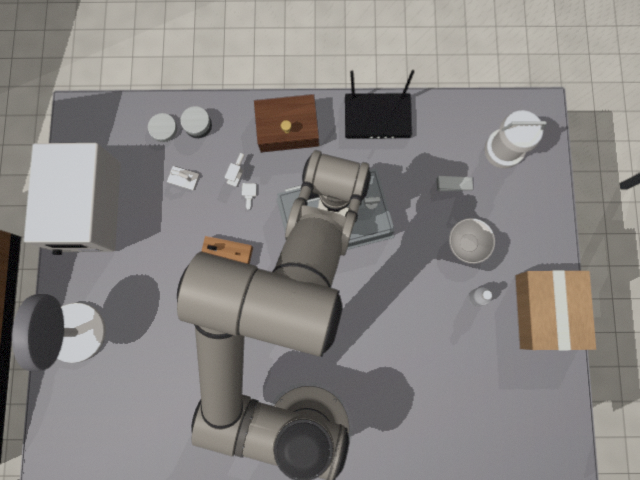

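The head now shows edge-on at crop (265,280), upright and seated with the fingers closed on it. The bystanders and the round key (side view (277,342)) are where they were. The moment holds at 0.5 N m against the stop, so I'll hand in.

```bash
python3 -c "
from plant import bot
print(bot.close_job())"; python3 go.py
```

```text
the job is handed in; nothing more can be done
None
the job is handed in; nothing more can be done
```

I turned both wing bolts anticlockwise to their stops, then moved the rectangular-headed key from the block to the lock. I pushed it home past the pins, turned it clockwise to its stop and handed in while still gripping it there. No verdict came back.

**Last checks**
- **Bolts:** on each one the turning moment rose to about 0.75–0.8 N m at the stop. Afterwards both bars lay where 1.4 rad should put them.
- **Key home:** pushing down met a hard stop at 23 N, with the tool at 95.7 mm against the 96.2 mm I calculated. The camera view of the head's underside agreed to within about 1 mm.
- **Key turned:** at hand-in the moment was steady at about 0.5 N m against the stop, compared with about 0.1 N m from the spring alone. The fingers were closed on the 10 mm head, pressing down with about 17 N. The job took about 22 s.

**What I couldn't check or didn't match**
- **Cylinder angle:** the gripper hides the keyway, so I inferred this from the moment and the 113° the gripper turned (quarter turn, play in the keyway and some give).
- **Camera offset:** the top camera placed the lock about 2.5 mm off in x from where gripping the bolts put it. I went with the bolts.
- **Toppled look-alikes:** the pink and white look-alike keys fell over during the job. The gripper was never near them, and they stayed on the table.

The round-headed key and the other objects looked unmoved in the last pictures.

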